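# Shoot the bolt of the press slide past its spring catch

### The job

Lock the loading slide of the blue press base: press the spring catch bar down with one fingertip and keep it down while the other fingertip pushes the bolt's upright thumb plate all the way towards the keeper; then take the fingers away so that the catch springs up behind the bolt and locks it. Only press and push, do not pinch or force the bolt, and leave the glue bottle, the loose pen barrel, the tray and the parts bin where they are.

Things in the scene. Friction and masses are not known exactly. Their poses are not given: they have to be found in the camera images.
- fixture: Low blue press base fixed on the bench, 24 mm tall, x -90 to 80, y -120 to 160 mm about its origin (bench level, z up). +y: the bolt locks that way, to keeper block and slide with four wine-red barrels; -x: catch bar's side. Bolt rod: 14 mm, along y at x 20, z 40 mm, in two guides. All parts but catch bar and thumb plate are under 51 mm high: tips 54 mm or more above the bench clear them.
- bolt (a joint): Bolt travel along the fixture's +y, m: 0 unlocked (start), end stop 0.040. Catch up: the bolt's tab meets the catch's tooth after 2.5 mm. Catch pressed 7 mm or more: it slides against 2.5 N friction and stays where left. Beyond 0.0325 the tab is past the tooth and the catch can spring up behind it; in between the tab keeps the tooth down.
- plate_back (a point): Point on the face to push: the -y face of the bolt's upright steel thumb plate, mid-width. Plate 32 mm wide (x), 10 mm thick (y, lying on this point's +y side), top edge 84 mm above the bench and 10 mm above this point. Moves with the bolt; axes as the fixture, where it starts at x 20, y -20, z 74 mm: 62 mm in x from the catch bar's centre line.
- catch (a joint): How far the catch bar is pressed down, m: 0 up, 0.014 on its stop. Spring: about 2 N to start it, 6 N fully down. Pressed 7 mm or more it frees the bolt; released, it springs up by itself unless the bolt's tab is over its tooth.
- catch_top (a point): Middle of the catch bar's top: flat steel bar 32 mm wide (x), 105 mm long (y, parallel to the bolt), 10 mm thick, its top 68 mm above the bench when up. It goes straight down wherever pressed and is long enough for a fingertip to slide along it by the bolt's travel. Axes as the fixture, where it starts at x -42, y -12.5, z 68 mm.
- glue_mid (a point): White glue bottle, 36 mm across and 95 mm high, standing loose on the bench to the -y side of the base; the point is half-way up. Not to be moved.
- barrel_mid (a point): Loose wine-red pen barrel, 10 by 100 by 10 mm, lying on the bench near the bottle; the point is its centre. Not to be moved.
- tray_mid (a point): White ribbed tray with barrels, 120 by 240 by 18 mm, loose on the bench on the +x side of the base; the point is its middle. Not to be moved.
- bin_mid (a point): Clear plastic bin of black parts, 150 by 170 by 70 mm, loose on the bench on the +y side of the base; the point is its middle. Not to be moved.

How it is judged:
On the way, in this order (a step that is already met when the one before it is completed fails the run):
1. the catch is pressed down by a finger (7 mm or more) with the bolt still unlocked (value of joint catch above 0.007 m and value of joint bolt below 0.005 m and contact force between the fingers and catch above 0.5 N), for 0.1 s.
2. part-way (15 mm or more), one finger holds the catch down while a finger pushes the bolt (value of joint catch above 0.007 m and value of joint bolt above 0.015 m and contact force between the fingers and catch above 0.5 N and contact force between the fingers and bolt above 0.5 N), for 0.05 s.
3. the bolt is across (over 32.5 mm) with the catch still held down by a finger (value of joint catch above 0.007 m and value of joint bolt above 0.0325 m and contact force between the fingers and catch above 0.5 N), for 0.05 s.
At the end, for the whole second after the job is handed in: the bolt is across (32.5 mm or more of its 40 mm travel) and at rest, the catch has sprung up behind it (within 3 mm of its top), and the bottle, barrel, tray and bin are within 20 mm of where they stood (value of joint bolt above 0.0325 m and value of joint catch below 0.003 m and velocity of joint bolt below 0.01 m/s and distance of each of glue_mid, barrel_mid, tray_mid, bin_mid from where it was at the start of the episode below 0.02 m); the robot touches nothing.
It fails at once if a bystander is moved or lifted by more than 20 mm (distance of any of glue_mid, barrel_mid, tray_mid, bin_mid from where it was at the start of the episode above 0.02 m).
It fails at once if the bolt is pinched or forced (over 60 N from the fingers) (contact force between the fingers and bolt above 60 N).
It also fails if it takes over 48 s, if anything falls off the work surface, if the arm or the gripper's body presses on something with over 40 N, if the wrist force passes 120 N, or if a joint passes its speed limit or range.

### The arm

A 7-joint arm with a two-finger parallel gripper is mounted at the origin on the work surface. World frame = base frame: x ahead of the robot, y to its left, z up, the work surface at z = 0. Lengths are in m, angles in rad, forces in N, time in s.
With the tool pointing down it reaches from about 0.4 to 0.85 m from the base axis. Payload 4.4 kg.
Tool frame: the origin (TCP) lies at the centre of the arm's flange, where the gripper is bolted on; the fingertips stand 199 mm ahead of it and the grasp point (between the pads) lies 180 mm ahead of it (bot.tip_reach is the distance from the TCP to the fingertips, in m); z points along the fingers, y is the line along which they close (so a half turn about z gives the same grasp; the last joint's range is limited). The gripper opens to 94 mm and grips with 3 to 60 N. Pads are 16 mm wide; open, the fingers measure 119 mm over their backs; the gripper's body (75 mm by 177 mm) begins 78 mm behind the grasp point.
Start: joints at [-1.317, 0.628, 0.038, 1.517, -0.027, 0.996, -0.02], TCP at [0.204, 0.617, 0.405] pointing down, gripper open.
Joint ranges: [-3.06, 3.06], [-0.37, 2.12], [-1.25, 1.32], [0.18, 2.47], [-1.1, 4.24], [0.23, 1.98], [-2.94, 2.94]. Speed limits (rad/s): [2.57, 2.57, 3.14, 3.14, 3.14, 3.14, 3.14].

### API

Orientations are given as a unit quaternion [x, y, z, w].
In Python, from bench import bot, snapshot gives the robot as it stands.
- The arm moves only by the tool play_rows, never from a script. Its argument "increments" is a list of rows, each a list of 3 entries, a list of its own where there are three numbers: the shift along the tool's x, y, z as a fraction of full scale, then the turn, a rotation vector about the tool's x, y, z as a fraction of full scale, then the closure, from 0 (fully open) to 1 (shut). In form: [[[x, y, z], [wx, wy, wz], grip], ...]. A call has exactly 10 rows; each row is the pose to reach, as a shift and turn from the pose commanded when the call began, along the tool's axes at that moment, turning the shorter way round; what a row does not reach only later rows make up. Full scale, the value 1, is 500 mm for a shift and 180 degrees for a turn. A row lasts 1/10 s, in which the tool goes at most 50 mm and 8.59 degrees, less where a joint would pass 70% of its speed; a pose out of reach is approached as far as the arm can. A call with a number of a shift or a turn outside -1 to 1 is refused whole. A call with a gripper value outside its range is refused whole. The fingers move at their own pace and stop on an object; the grip force is fixed at half the most. Time passes only in rows, so rows that repeat a pose let the fingers close, or fill a call up. It gives the time, the measured TCP pose, the force, the opening and the grip force at its end, in the units of the state.
- bot.observe(): the state, without advancing time (a new reading comes with each control period).
- snapshot(name): name is "scene" or "top"; returns a dict with "color" (400x640x3 uint8, red, green, blue), "depth" (400x640 float32, m along the optical axis (not along the pixel's ray), 0 where there is no reading), "fx", "fy", "cx", "cy" (pixels), "R" (3x3) and "t" (3): a world point X has camera coordinates R X + t. Camera axes: x right, y down, z forward; pixel columns grow to the right and rows downward; lengths in m; the calibration is good to about 2 mm. A picture is of the moment at which its call begins.
- bot.sign_off(): hands the job in; it is judged then, once.
The state is a dict: "time_s": time; "q": joint angles; "qvel": joint speeds; "effort": joint torques, N m; "tool_pos": TCP position; "ee_rot": TCP orientation; "contact_force": force on the tool from outside, world axes, zero at the start; "torque": the same for the moment, N m; "width": finger opening in m; "grip_force": force on a finger pad.
Only numpy, scipy, OpenCV 4.12 (cv2) and the standard library are available. Lean on these libraries where they do the work, as an engineer would, in place of code of your own. Each camera call takes 0.05 s, during which the arm holds its last target. There are 200 camera calls.

## Working session

There is one attempt and no reset: what is moved stays moved. The work goes in short steps, Python scripts to look and compute and a tool call to move; the robot and the scene stay as the last step left them, time stands still between calls to the robot, and variables do not carry over. Pictures are saved under pics/ and viewed, at most 10 in all, crops included, and the job is handed in when it is done.

Besides the shell and the picture viewer there is one more tool, called as name([rows], argument=value, ...), one row to a line, values as JSON. play_rows: Moves the arm, as the interface text tells. Shift numbers are shares of 500 mm and turn numbers shares of 180 degrees, none past 1 either way. Its arguments: {"type":"object","properties":{"increments":{"type":"array","items":{"type":"array"}}},"required":["increments"]}

```bash
ls; mkdir -p pics
python3 - <<'E'
from bench import bot, snapshot
import cv2, numpy as np
print(bot.observe())
for n in("scene","top"):
    s=snapshot(n); np.savez(f"pics/{n}0.npz",**s); cv2.imwrite(f"pics/{n}0.png",s["color"][:,:,::-1]); print(n,s["R"],s["t"],s["fx"],s["cx"],s["cy"])
E
```

```text
pics
{'time_s': 0.0, 'q': array([-1.31680979,  0.62928634,  0.03844796,  1.518364  , -0.02701354,
        0.99628842, -0.02004492]), 'qvel': array([ 0.00048473,  0.00089019,  0.00071398, -0.00073699,  0.00029472,
       -0.00074422,  0.00045564]), 'effort': array([ 4.03793383e-04, -5.49735475e+01,  1.14372030e+00, -1.86628371e+01,
       -5.21989970e-02,  2.40004185e-02,  1.85604804e-04]), 'tool_pos': array([0.20421278, 0.61677536, 0.40379392]), 'ee_rot': array([ 1.59240937e-01,  9.87239327e-01, -9.03416754e-04, -1.39061857e-04]), 'contact_force': array([-0.51746689,  0.22147832, -0.20237317]), 'torque': array([-0.05345624,  0.01768959,  0.03389237]), 'grip_force': 0.0, 'width': 0.09396040885794699}
scene [[ 0.66453017  0.74721325 -0.00848611]
 [ 0.60462608 -0.54432507 -0.58149593]
 [-0.43912067  0.38129067 -0.81350505]] [-0.44944213 -0.28957408  1.19109653] 391.07308956089895 323.020314819699 198.91434193647234
top [[-0.0089674  -0.99987891  0.01271832]
 [-0.99677865  0.00792443 -0.0798093 ]
 [ 0.07969885 -0.01339303 -0.99672901]] [0.07219923 0.6183409  1.4270011 ] 496.2093072604634 316.014735452912 205.10238078199436
```

View pics/top0.png

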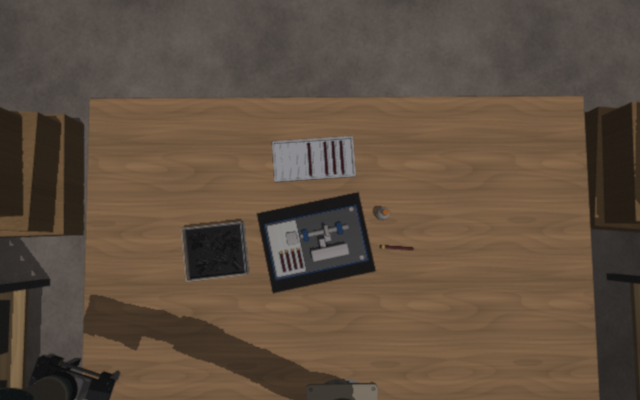

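View pics/scene0.png

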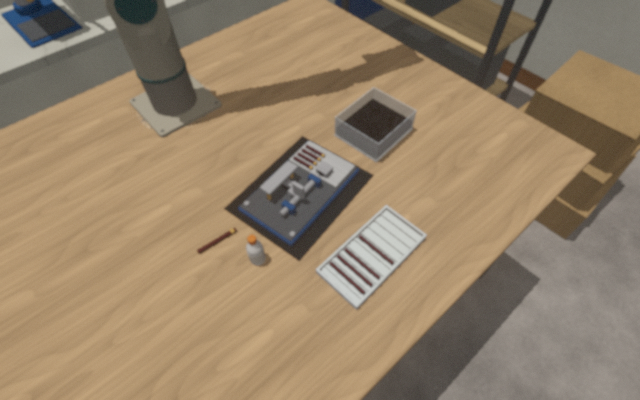

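Top view: the base is centred near (316,243), with its keeper side (+y) to the left and the catch bar at (330,253). The plate is near (325,238), the bottle at (382,212) and the barrel at (397,247). I'll enlarge this and fit with depth.

```bash
cat > h.py <<'E'
import numpy as np, cv2
def cloud(s):
    v,u=np.mgrid[0:400,0:640]; d=s["depth"]
    c=np.stack([(u-s["cx"])/s["fx"]*d,(v-s["cy"])/s["fy"]*d,d],-1)
    return (c-s["t"])@s["R"]
def pix(s,X):
    c=np.asarray(X)@s["R"].T+s["t"]; return np.stack([s["fx"]*c[...,0]/c[...,2]+s["cx"],s["fy"]*c[...,1]/c[...,2]+s["cy"]],-1)
E
python3 - <<'E'
from h import *
for n in("top","scene"):
    s=np.load(f"pics/{n}0.npz"); P=cloud(s); z=P[...,2]
    m=(s["depth"]>0)&(P[...,0]>.4)&(P[...,0]<.72)&(P[...,1]>-.1)&(P[...,1]<.25)
    for lo,hi in((.060,.073),(.077,.09),(.015,.031)):
        k=(m&(z>lo)&(z<hi)).astype(np.uint8); nn,l,st,_=cv2.connectedComponentsWithStats(k)
        for i in range(1,nn):
            if st[i,4]>12:
                q=P[l==i]; r=cv2.minAreaRect((q[:,:2]*1000).astype(np.float32)); print(n,lo,st[i],np.round(r[0],1),np.round(r[1],1),round(r[2],2),q[:,2].mean().round(4))
s=np.load("pics/top0.npz");c=s["color"][185:300,250:380,::-1]
cv2.imwrite("pics/c1.png",cv2.resize(c,None,fx=5,fy=5,interpolation=cv2.INTER_CUBIC))
E
```

```text
top 0.06 [312 244  38  18 405] [481.2  28.8] [ 31.9 104.2] 11.44 0.0674
top 0.077 [324 225   6  12  38] [542.5  38.9] [31.1  9.7] 10.36 0.0834
top 0.015 [334 171  22   7  43] [705.3 -19.6] [15.  64.8] 13.62 0.0182
top 0.015 [275 172  13  10  32] [704.3 169.3] [35.9 26.2] 89.05 0.0191
top 0.015 [305 177  24   3  37] [700.2  64.8] [ 5.5 68.1] 3.34 0.0179
top 0.015 [289 178  15   3  22] [695.7 125.1] [ 4.8 41.2] 3.54 0.0189
top 0.015 [ 264  205  105   76 3423] [511.   67.8] [169.7 279.4] 11.4 0.0239
scene 0.06 [261 160  37  35 497] [481.3  33.8] [ 33.  106.1] 11.77 0.067
scene 0.06 [293 186  12   9  37] [544.8  39.9] [30.   5.4] 21.54 0.0668
scene 0.077 [293 181  12  10  57] [543.5  43.2] [29.5 10.4] 12.63 0.0823
scene 0.015 [289 156  23  31 287] [471.8  91.7] [92.  53.3] 4.59 0.0247
scene 0.015 [ 239  160  121   84 3176] [511.9  71.9] [170.2 280.4] 11.14 0.0232
scene 0.015 [331 162  10   6  16] [526.4 177.4] [20.9 14.3] 1.45 0.0301
scene 0.015 [335 173   7   5  13] [552.5 161.3] [17.5 11.6] 34.55 0.0302
scene 0.015 [317 205  79  69 256] [705.4  74.2] [ 27.2 241.6] 0.5 0.0177
```

View pics/c1.png

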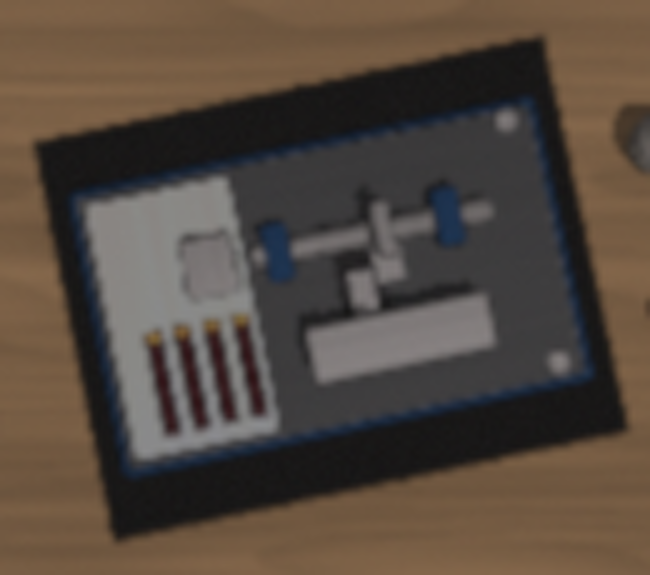

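Both the base rectangle and the catch and plate tops fit a fixture frame at about (0.520, 0.051) with yaw 11.4°. The tool's y axis will lie along fixture x, with tips 62 mm apart. First I'll transit high and turn 60.3° about tool z.

play_rows([
  [[-0.058,-0.057,0],[0,0,0.0335],0.47],
  [[-0.117,-0.114,0],[0,0,0.067],0.47],
  [[-0.175,-0.171,0],[0,0,0.1005],0.47],
  [[-0.234,-0.228,0],[0,0,0.134],0.47],
  [[-0.292,-0.286,0],[0,0,0.1675],0.47],
  [[-0.35,-0.343,0],[0,0,0.201],0.47],
  [[-0.409,-0.4,0],[0,0,0.2345],0.47],
  [[-0.467,-0.457,0],[0,0,0.268],0.47],
  [[-0.526,-0.514,0],[0,0,0.3015],0.47],
  [[-0.584,-0.571,0],[0,0,0.335],0.47],
])

```text
time_s: 1.1
tool_pos: [0.3921, 0.2527, 0.4046]
ee_rot: [0.635, 0.772, -0.0, -0.0]
contact_force: [0.4, 0.5, 0.5]
width: 0.05
grip_force: 0.0
```

```bash
cat > go.py <<'E'
import numpy as np
from bench import bot
from scipy.spatial.transform import Rotation as Ro
O=np.array([.520,.0513]);a=np.radians(11.4)
def st(y=-38,tip=.110):
    o=bot.observe();R=Ro.from_quat(o["ee_rot"]);c,s=np.cos(a),np.sin(a)
    F=np.array([[c,-s],[s,c]])
    f=F.T@(o["tool_pos"][:2]-O)*1000
    T=np.r_[O+F@np.array([-.011,y/1000]),tip+bot.tip_reach]
    Rt=Ro.from_matrix(np.array([[-s,c,0],[c,s,0],[0,0,-1]]).T)
    print(o["time_s"],"fix xy",f.round(1),"tip",(o["tool_pos"][2]-bot.tip_reach).round(4),"w",o["width"],"F",(F.T@o["contact_force"][:2]).round(2),o["contact_force"][2].round(2))
    print("shift",(R.inv().apply(T-o["tool_pos"])/.5).round(4),"turn",((R.inv()*Rt).as_rotvec()/np.pi).round(4), "q",o["q"].round(2))
if __name__=="__main__":
    import sys; st(*map(float,sys.argv[1:]))
E
python3 go.py
```

```text
1.1 fix xy [-85.5 222.7] tip 0.2054 w 0.049985083425301766 F [0.51 0.43] 0.49
shift [-0.5207  0.1515  0.1908] turn [-0.0001 -0.     -0.0015] q [-0.89  0.39  0.36  2.02 -0.19  0.77 -0.23]
```

play_rows([
  [[-0.07,0.02,0],[0,0,0],0.47],
  [[-0.14,0.04,0],[0,0,0],0.47],
  [[-0.21,0.06,0],[0,0,0],0.47],
  [[-0.28,0.08,0],[0,0,0],0.47],
  [[-0.35,0.1,0.03],[0,0,0],0.47],
  [[-0.42,0.12,0.06],[0,0,0],0.47],
  [[-0.48,0.14,0.1],[0,0,0],0.47],
  [[-0.52,0.1515,0.14],[0,0,0],0.47],
  [[-0.5207,0.1515,0.18],[0,0,0],0.47],
  [[-0.5207,0.1515,0.19],[0,0,0],0.47],
])

```text
time_s: 2.1
tool_pos: [0.5167, 0.0132, 0.3076]
ee_rot: [0.634, 0.773, -0.002, -0.002]
contact_force: [-0.8, -0.3, 0.2]
width: 0.0497
grip_force: 0.0
```

```bash
python3 go.py -38 .057
python3 - <<'E'
from bench import snapshot
from h import *
a,b=snapshot("scene"),snapshot("top")
c=cv2.resize(a["color"][90:250,210:370],None,fx=3.5,fy=3.5,interpolation=cv2.INTER_CUBIC)
cv2.imwrite("pics/c2.png",c[:,:,::-1])
E
```

```text
2.1 fix xy [-10.8 -36.7] tip 0.1084 w 0.04968798633127139 F [-0.88 -0.12] 0.2
shift [-0.0027  0.      0.1028] turn [-0.0013 -0.0001 -0.0007] q [-0.28  0.6   0.29  1.98 -0.29  0.6   0.41]
```

View pics/c2.png

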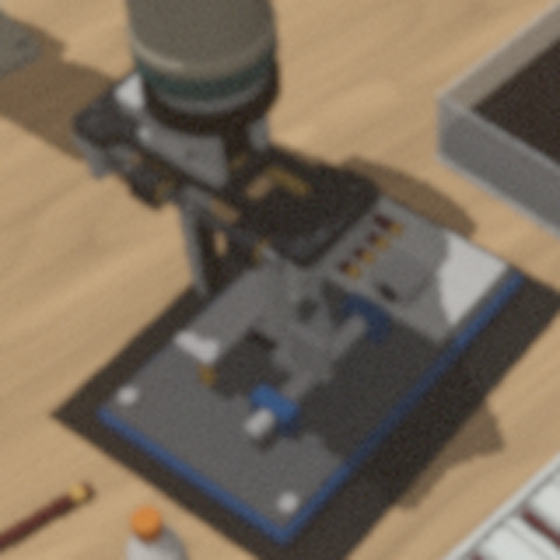

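The gripper is above the base, with one tip near (205,290) on the catch side and the other near (290,290) behind the plate. Bottle, barrel and bin are clear. Next I'll press down.

play_rows([
  [[-0.0015,0,0.02],[0,0,0],0.47],
  [[-0.002,0,0.04],[0,0,0],0.47],
  [[-0.002,0,0.055],[0,0,0],0.47],
  [[-0.002,0,0.065],[0,0,0],0.47],
  [[-0.002,0,0.075],[0,0,0],0.47],
  [[-0.002,0,0.083],[0,0,0],0.47],
  [[-0.002,0,0.09],[0,0,0],0.47],
  [[-0.002,0,0.096],[0,0,0],0.47],
  [[-0.002,0,0.1],[0,0,0],0.47],
  [[-0.002,0,0.1],[0,0,0],0.47],
])

```text
time_s: 3.2
tool_pos: [0.5176, 0.0129, 0.2597]
ee_rot: [0.634, 0.774, 0.0, -0.0]
contact_force: [-0.6, 0.5, 4.8]
width: 0.0498
grip_force: 2.1
```

```bash
python3 go.py -28 .057
python3 - <<'E'
from bench import snapshot
from h import *
a=snapshot("scene")
c=cv2.resize(a["color"][130:230,230:330],None,fx=5.5,fy=5.5,interpolation=cv2.INTER_CUBIC)
cv2.imwrite("pics/c3.png",c[:,:,::-1])
E
```

```text
3.2 fix xy [-10.  -37.1] tip 0.0605 w 0.04984861847968374 F [-0.47  0.57] 4.81
shift [ 0.0183 -0.0021  0.007 ] turn [-0.     -0.     -0.0001] q [-0.24  0.68  0.24  2.01 -0.33  0.49  0.44]
```

View pics/c3.png

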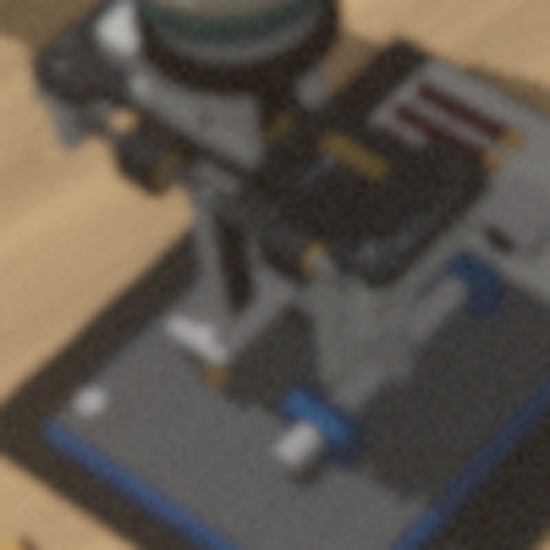

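The catch finger presses the bar at 4.8 N, near (210,350) in the crop. The other finger is at (350,370), behind the plate and above the rod. I'll press slightly deeper, then start pushing.

play_rows([
  [[0,-0.002,0.004],[0,0,0],0.47],
  [[0,-0.002,0.006],[0,0,0],0.47],
  [[0,-0.002,0.006],[0,0,0],0.47],
  [[0.004,-0.002,0.006],[0,0,0],0.47],
  [[0.008,-0.002,0.006],[0,0,0],0.47],
  [[0.012,-0.002,0.006],[0,0,0],0.47],
  [[0.016,-0.002,0.006],[0,0,0],0.47],
  [[0.02,-0.002,0.006],[0,0,0],0.47],
  [[0.025,-0.002,0.006],[0,0,0],0.47],
  [[0.03,-0.002,0.006],[0,0,0],0.47],
])

```text
time_s: 4.25
tool_pos: [0.5136, 0.0264, 0.2567]
ee_rot: [0.634, 0.773, -0.001, 0.001]
contact_force: [0.4, -5.6, 4.0]
width: 0.0499
grip_force: 3.8
```

```bash
python3 go.py 10 .057
```

```text
4.25 fix xy [-11.2 -23.1] tip 0.0575 w 0.04985276090618278 F [-0.74 -5.56] 4.01
shift [0.0662 0.0002 0.0008] turn [ 0.      0.0006 -0.0006] q [-0.27  0.68  0.24  2.02 -0.34  0.47  0.42]
```

play_rows([
  [[0.005,0,0.001],[0,0,0],0.47],
  [[0.01,0,0.001],[0,0,0],0.47],
  [[0.015,0,0.001],[0,0,0],0.47],
  [[0.02,0,0.001],[0,0,0],0.47],
  [[0.025,0,0.001],[0,0,0],0.47],
  [[0.03,0,0.001],[0,0,0],0.47],
  [[0.035,0,0.001],[0,0,0],0.47],
  [[0.04,0,0.001],[0,0,0],0.47],
  [[0.045,0,0.001],[0,0,0],0.47],
  [[0.05,0,0.001],[0,0,0],0.47],
])

```text
time_s: 5.25
tool_pos: [0.5087, 0.0509, 0.2563]
ee_rot: [0.634, 0.773, -0.0, 0.001]
contact_force: [1.8, -6.5, 5.4]
width: 0.05
grip_force: 3.8
```

```bash
python3 go.py 9 .057
```

```text
5.25 fix xy [-11.1   1.8] tip 0.0571 w 0.049978315615221106 F [ 0.44 -6.69] 5.39
shift [0.0144 0.0002 0.0001] turn [ 0.0001  0.0006 -0.0006] q [-0.32  0.68  0.25  2.03 -0.35  0.47  0.38]
```

play_rows([
  [[0.002,0,0],[0,0,0],0.47],
  [[0.004,0,0],[0,0,0],0.47],
  [[0.006,0,0],[0,0,0],0.47],
  [[0.008,0,0],[0,0,0],0.47],
  [[0.01,0,0],[0,0,0],0.47],
  [[0.011,0,0],[0,0,0],0.47],
  [[0.012,0,0],[0,0,0],0.47],
  [[0.013,0,0],[0,0,0],0.47],
  [[0.014,0,0],[0,0,0],0.47],
  [[0.014,0,0],[0,0,0],0.47],
])

```text
time_s: 6.25
tool_pos: [0.5073, 0.0578, 0.2563]
ee_rot: [0.634, 0.773, -0.0, 0.001]
contact_force: [1.5, -5.8, 5.3]
width: 0.0496
grip_force: 3.7
```

```bash
python3 go.py 12 .057
python3 - <<'E'
from bench import snapshot
from h import *
a=snapshot("scene"); P=cloud(a); s=a["depth"]
m=(s>0)&(abs(P[...,0]-.537)<.03)&(abs(P[...,1]-.08)<.05)&(P[...,2]>.076)&(P[...,2]<.09)
print(m.sum(),P[m].mean(0),P[m].min(0),P[m].max(0))
c=cv2.resize(a["color"][130:230,230:330],None,fx=5.5,fy=5.5,interpolation=cv2.INTER_CUBIC)
cv2.imwrite("pics/c4.png",c[:,:,::-1])
E
```

```text
6.25 fix xy [-11.1   8.9] tip 0.0571 w 0.04958049692281673 F [ 0.33 -5.98] 5.27
shift [0.0063 0.0003 0.0001] turn [ 0.      0.0005 -0.0005] q [-0.34  0.68  0.25  2.03 -0.35  0.47  0.37]
49 [0.544032   0.06949874 0.08240202] [0.53437214 0.05411445 0.07607292] [0.55180706 0.08688098 0.08955374]
```

View pics/c4.png

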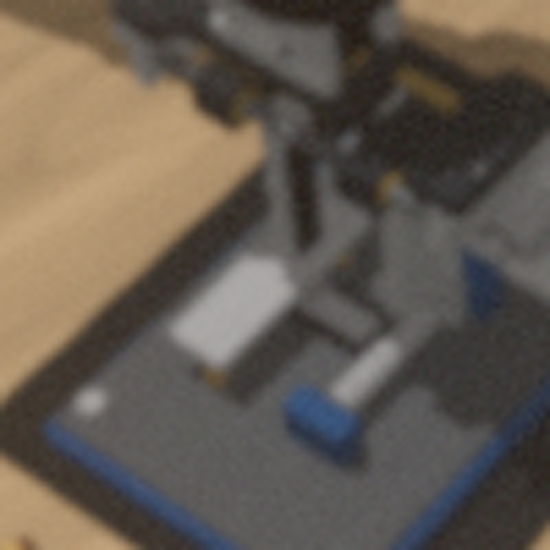

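The plate has advanced past the rod midpoint to (420,260), and the catch is still held at (300,270). The force is steady with no end stop yet, so I'll creep further.

play_rows([
  [[0.0005,0,0],[0,0,0],0.47],
  [[0.001,0,0],[0,0,0],0.47],
  [[0.0015,0,0],[0,0,0],0.47],
  [[0.002,0,0],[0,0,0],0.47],
  [[0.0025,0,0],[0,0,0],0.47],
  [[0.003,0,0],[0,0,0],0.47],
  [[0.0035,0,0],[0,0,0],0.47],
  [[0.004,0,0],[0,0,0],0.47],
  [[0.004,0,0],[0,0,0],0.47],
  [[0.004,0,0],[0,0,0],0.47],
])

```text
time_s: 7.3
tool_pos: [0.507, 0.0597, 0.2563]
ee_rot: [0.634, 0.773, -0.0, 0.001]
contact_force: [0.7, -5.7, 6.1]
width: 0.0499
grip_force: 3.7
```

```bash
python3 go.py 12 .057
```

```text
7.3 fix xy [-11.1  10.8] tip 0.0571 w 0.049885055280486625 F [-0.45 -5.77] 6.13
shift [0.0025 0.0002 0.0002] turn [ 0.0001  0.0005 -0.0006] q [-0.34  0.68  0.25  2.04 -0.35  0.47  0.37]
```

play_rows([
  [[0.0005,0,0],[0,0,0],0.47],
  [[0.001,0,0],[0,0,0],0.47],
  [[0.001,0,0],[0,0,0],0.47],
  [[0.0015,0,0],[0,0,0],0.47],
  [[0.0015,0,0],[0,0,0],0.47],
  [[0.002,0,0],[0,0,0],0.47],
  [[0.002,0,0],[0,0,0],0.47],
  [[0.0025,0,0],[0,0,0],0.47],
  [[0.0025,0,0],[0,0,0],0.47],
  [[0.0025,0,0],[0,0,0],0.47],
])

```text
time_s: 8.3
tool_pos: [0.5068, 0.0606, 0.2563]
ee_rot: [0.634, 0.773, -0.001, 0.001]
contact_force: [1.2, -6.3, 5.4]
width: 0.0502
grip_force: 4.1
```

```bash
python3 go.py 12 .057
```

```text
8.3 fix xy [-11.1  11.8] tip 0.0571 w 0.05017058339458177 F [-0.08 -6.46] 5.36
shift [0.0005 0.0003 0.0002] turn [ 0.0001  0.0006 -0.0007] q [-0.34  0.68  0.25  2.04 -0.35  0.47  0.37]
```

The bolt is at an estimated 38–40 mm with no hard stop felt, well past 32.5 mm. I'll back off the plate, then lift.

play_rows([
  [[-0.004,0,0],[0,0,0],0.47],
  [[-0.01,0,0],[0,0,0],0.47],
  [[-0.012,0,0],[0,0,0],0.47],
  [[-0.012,0,-0.01],[0,0,0],0.47],
  [[-0.012,0,-0.03],[0,0,0],0.47],
  [[-0.012,0,-0.07],[0,0,0],0.47],
  [[-0.012,0,-0.14],[0,0,0],0.47],
  [[-0.012,0,-0.22],[0,0,0],0.47],
  [[-0.012,0,-0.3],[0,0,0],0.47],
  [[-0.012,0,-0.3],[0,0,0],0.47],
])

```text
time_s: 9.3
tool_pos: [0.5088, 0.0557, 0.4109]
ee_rot: [0.634, 0.774, 0.003, 0.003]
contact_force: [0.0, 0.4, -0.6]
width: 0.0496
grip_force: 0.0
```

play_rows([
  [[0.06,0,0],[0,0,0],0.47],
  [[0.12,0,0],[0,0,0],0.47],
  [[0.18,0,0],[0,0,0],0.47],
  [[0.24,0,0],[0,0,0],0.47],
  [[0.3,0,0],[0,0,0],0.47],
  [[0.36,0,0],[0,0,0],0.47],
  [[0.4,0,0],[0,0,0],0.47],
  [[0.42,0,0],[0,0,0],0.47],
  [[0.42,0,0],[0,0,0],0.47],
  [[0.42,0,0],[0,0,0],0.47],
])

```text
time_s: 10.3
tool_pos: [0.4665, 0.2608, 0.4059]
ee_rot: [0.634, 0.773, -0.001, 0.0]
contact_force: [0.6, 0.0, 0.7]
width: 0.0495
grip_force: 0.0
```

Run:
```python
from bench import snapshot
from h import *
s=snapshot("top"); P=cloud(s); z=P[...,2]
m=(s["depth"]>0)&(P[...,0]>.44)&(P[...,0]<.58)&(P[...,1]>-.06)&(P[...,1]<.14)
for lo,hi in((.048,.073),(.077,.09)):
    k=(m&(z>lo)&(z<hi)).astype(np.uint8); nn,l,st,_=cv2.connectedComponentsWithStats(k)
    for i in range(1,nn):
        if st[i,4]>12:
            q=P[l==i]; r=cv2.minAreaRect((q[:,:2]*1000).astype(np.float32)); print(lo,np.round(r[0],1),np.round(r[1],1),np.median(q[:,2]))
cv2.imwrite("pics/top5.png",s["color"][:,:,::-1])
```

```text
0.048 [ 5.501e+02 -2.000e-01] [31.9 14.7] 0.05072494983281627
0.048 [543.6  28.1] [ 6.5 29.2] 0.049840116313885394
0.048 [530.  100.9] [25.7 31.4] 0.0504939440446338
0.048 [523.2 129.7] [34.2 20. ] 0.05073382012694517
0.048 [481.2  28.8] [ 31.8 104.4] 0.06764518483477991
0.077 [535.   77.5] [30.7  9.3] 0.08234978318850956
```

View pics/top5.png

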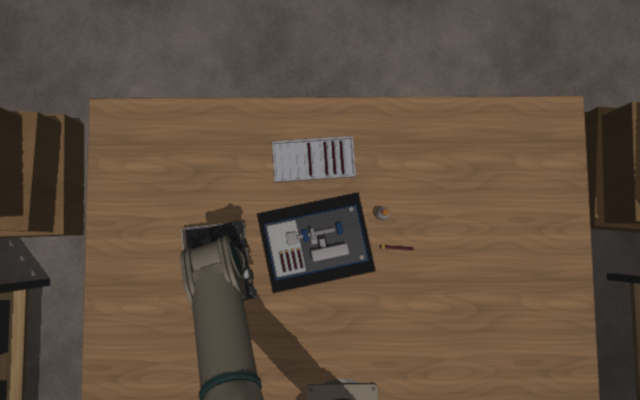

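The plate moved from (542.5, 38.9) to (535.0, 77.5), which is about 39.3 mm of travel. The catch top is back at 67.6 mm. The bottle (382,212), barrel (397,247) and tray look unmoved; the arm partly hides the bin, but it was never touched.

```bash
python3 -c "
from bench import bot
print(bot.sign_off())"
```

```text
the job is handed in; nothing more can be done
None
```

The slide is locked and the job handed in (no verdict came back): the bolt moved about 39 mm of its 40 mm, the catch sprang back up behind it, and I didn't touch the bottle, barrel, tray or bin.

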